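Open the yerba tub's squeeze-and-turn cap

TASK

Open the white yerba tub: squeeze in the two side tabs of its cap and, keeping them squeezed, turn the cap anticlockwise (seen from above) until you feel it come up against its stop, then lift it straight off the neck, never forcing it against the lock, the stop or the neck. Set the cap down gently, right way up, on the middle of the lid of the wide low round aluminium tin, let go of it, and leave everything else where it stands.

Things in the scene. Friction and masses are not known exactly. Their poses are not given: they have to be found in the camera images.
- tub: Square white plastic tub, 100 x 100 mm, 110 mm high to its flat shoulder, clipped fast in a 106 mm square steel foot; it cannot move or turn. Origin: centre of its underside, z up; neck and cap stand on its vertical axis.
- shoulder (a point): Centre of the tub's shoulder, 110 mm up, on the neck's axis. Four 7 mm high posts stand on the shoulder 33 to 40 mm from the axis, either side of the two tabs' teeth; otherwise it is bare. The neck, 38 mm across its lugs and 29 mm high, is hidden under the cap.
- cap: White round cap on the neck, 46 mm across, 36 mm high, 66 g; origin: centre of its underside (1 mm over the shoulder at the start), z up. Upright flat tabs on its +y and -y sides: 20 mm wide, 34 mm high, outer faces 63 mm apart untouched, 53 mm squeezed. Each has a tooth 4.5 mm further out, up to 6 mm above the underside: keep fingertips 8 mm or more above it. It must rise 30 mm to clear the neck.
- cap_top (a point): Centre of the cap's flat top. The cap is locked (1 mm play) until both tabs are in by 4 mm; then it turns easily anticlockwise, with 1 mm sideways and 1.5 mm upward play. Hidden lugs hold it; the neck sits at an unknown angle: the stop comes after 0.4 to 1.35 rad of turning; only there, or within 0.05 rad before, does the cap lift off. Over 60 N on the neck, or over 30 N while pulling up, breaks it: ease off the stop, then lift.
- tab_a (a joint): Travel of the tab on the cap's +y side, m: 0 untouched, 0.005 fully squeezed against the cap; spring force about 3 N at the start of travel, 9 N at the end.
- tab_b (a joint): The same for the tab on the cap's -y side.
- wide_tin: Wide low round aluminium tin with a flat lid, 120 mm across, 45 mm high, 0.35 kg, loose; origin at the centre of its underside, z up. The cap goes on its lid.
- small_tin: Bystander: the narrower, taller round aluminium tin, 80 mm across, 65 mm high, loose; origin at the centre of its underside. It and the wide tin may have changed places.
- mate_cup: Bystander: enamel mate cup, 76 mm across, 85 mm high, loose; origin at the centre of its underside.
- bombilla: Bystander: steel bombilla lying flat, about 185 mm long, 10 mm thick; origin near its middle on the underside, x along it.
- spoon: Bystander: ceramic spoon lying flat, 150 mm long, x along it.
- jar: Bystander: lidded glass jar, 68 mm across, 100 mm high, loose; origin at the centre of its underside.
- carton: Bystander: upright cardboard carton, 50 x 90 mm, 130 mm high, loose; origin at the centre of its underside.
Mind the look-alikes: they are no part of the job. Leave any green look-alike of the wide_tin alone.

How it is judged:
By the outcome, as a careful person would: the job done as asked, in the order asked, and still so for the second after the job is handed in, with the robot touching nothing.
It also fails if it takes over 67 s, if anything falls off the work surface, if the arm or the gripper's body presses on something with over 40 N, if the wrist force passes 120 N, or if a joint passes its speed limit or range.

ROBOT

A 6-joint arm with a two-finger parallel gripper is mounted at the origin on the work surface. World frame = base frame: x ahead of the robot, y to its left, z up, the work surface at z = 0. Lengths are in m, angles in rad, forces in N, time in s.
With the tool pointing down it reaches from about 0.325 to 0.875 m from the base axis. Payload 4.4 kg.
Tool frame: the origin (TCP) lies at the very end of the fingers, on their centre line; the grasp point (between the pads) lies behind it (env.pinch_z is the z of the grasp point in the tool frame, in m); z points along the fingers, y is the line along which they close (so a half turn about z gives the same grasp; the last joint's range is limited). The gripper opens to 85 mm and grips with 20 to 120 N. Pads are 22 mm wide; open, the fingers measure 114 mm over their backs; the gripper's body (76 mm by 85 mm) begins 54 mm behind the grasp point. The pads swing forward as they close: fully open they stand 13 mm farther back than shut.
Start: joints at [1.006, 0.207, 1.542, -0, 1.393, -0.15], TCP at [0.232, 0.526, 0.211] pointing down, gripper open.
Joint ranges: [-2.73, 2.73], [-0.86, 2.22], [0.23, 2.46], [-1.11, 4.25], [0.08, 2.63], [-2.82, 2.82]. Speed limits (rad/s): [2.79, 2.79, 3.14, 3.14, 3.14, 3.14].

INTERFACE

Orientations are given as a unit quaternion [x, y, z, w].
In Python, from cell import env gives the robot as it stands.
- The arm moves only by the tool servo_tool, never from a script. Its argument "rows" is text: rows parted by semicolons, each of 4 numbers parted by spaces: the shift along the tool's x, y, z in m, then the turn about the tool's z in rad. In form: dx dy dz roll; .... A call has 1 to 8 rows; each row is the pose to reach, as a shift and turn from the pose commanded when the call began, along the tool's axes at that moment; what a row does not reach only later rows make up. A row lasts 1/12 s, in which the tool goes at most 41.7 mm and 7.16 degrees, less where a joint would pass 70% of its speed; a pose out of reach is approached as far as the arm can. A call with a gripper value outside its range is refused whole. "claw" is the opening, from 0 (shut) to 1 (fully open), set as the call begins (left out, the last holds). The fingers move at their own pace and stop on an object; "grip_force" is the grip in N (left out, the last holds). Time passes only in rows, so rows that repeat a pose let the fingers close. It gives the time, the measured TCP pose, the force, the opening and the grip force at its end, in the units of the state.
- env.get_state(): the state, without advancing time (a new reading comes with each control period).
- env.get_image(name): name is "side" or "top"; returns (picture, depth): 480x640x3 uint8, red, green, blue; 480x640 float32, m along the optical axis (not along the pixel's ray), 0 where there is no reading.
- env.camera_info(name): a dict with "fx", "fy", "cx", "cy" (pixels), "pose" (4x4, takes a point from camera to world coordinates). Camera axes: x right, y up, looking along -z (the intrinsics and any distortion apply to the point x, -y, -z); pixel columns grow to the right and rows downward; lengths in m; the calibration is good to about 2 mm. A picture is of the moment at which its call begins. camera_info takes no time and is no camera call.
- env.sign_off(): hands the job in; it is judged then, once.
Trained networks look in the newest picture that a camera, given by its name, has taken for a name from the list of things; names that differ only in an ending like _2 or _b are one class to them, and where a whole thing is asked for, a point or a joint stands for the part that bears it (a point fixed in the world has none). Each returns a list of dicts, best first, with "score" (0 to 1); they miss things now and then, are a little off and sometimes report something else, mostly with a low value. They report only what shows in the picture. A call takes as long as a camera call. They do not tell look-alikes from the thing itself.
- env.search_frame(thing, camera): "centre" ([x, y, z] in m, in world coordinates, good to about 4 mm: the middle of the surface that is visible of it).
- env.landmark_of(thing, camera): "centre" ([x, y, z] in m, in world coordinates, good to about 4 mm: a listed point, or the origin of a listed thing).
The state is a dict: "time_s": time; "joint_positions": joint angles; "dq": joint speeds; "joint_efforts": joint torques, N m; "tool_pos": TCP position; "orientation": TCP orientation; "wrist_force": force on the tool from outside, world axes, zero at the start; "wrist_torque": the same for the moment, N m; "width": opening from 0.0 (shut) to 1.0 (fully open); "grip_force": force on a finger pad.
Only numpy, scipy, OpenCV 4.12 (cv2) and the standard library are available. Lean on these libraries where they do the work, as an engineer would, in place of code of your own. Each camera call takes 0.05 s, during which the arm holds its last target. There are 200 camera calls.

## Working session

There is one attempt and no reset: what is moved stays moved. The work goes in short steps, Python scripts to look and compute and a tool call to move; the robot and the scene stay as the last step left them, time stands still between calls to the robot, and variables do not carry over. Pictures are saved under pics/ and viewed, at most 10 in all, crops included, and the job is handed in when it is done.

Besides the shell and the picture viewer there is one more tool, called after "Request:" by a JSON object that holds its "op" and its "data", one argument or row to a line. servo_tool: Moves the arm, as the interface text tells. Its arguments: {"type":"object","properties":{"rows":{"type":"string"},"claw":{"type":"number"},"grip_force":{"type":"number"}},"required":["rows"]}

```bash
mkdir -p pics; ls
python3 - <<'E'
from cell import env
import cv2,numpy as np
for n in("top","side"):
    im,d=env.get_image(n); cv2.imwrite(f"pics/{n}0.png",im[:,:,::-1]); np.save(f"{n}0.npy",d)
    c=env.camera_info(n); print(n,{k:(np.round(v,3).tolist() if k=="pose" else v) for k,v in c.items()})
    for t in("cap","cap_top","shoulder","tub","wide_tin","small_tin","tab_a","tab_b"):
        for f in("search_frame","landmark_of"):
            try:print(t,f,[(np.round(r["centre"],3).tolist(),round(r["score"],2)) for r in getattr(env,f)(t,n)][:3])
            except Exception as e:print(t,f,e)
s=env.get_state();print(s,env.pinch_z)
E
```

```text
pics
top {'fx': 495.1436820555797, 'fy': 495.1436820555797, 'cx': 322.5978547479866, 'cy': 239.27940532260683, 'pose': [[0.019, 0.98, -0.198, 0.342], [-1.0, 0.02, 0.007, -0.017], [0.011, 0.198, 0.98, 1.135], [0.0, 0.0, 0.0, 1.0]]}
cap search_frame [([0.53, 0.168, 0.147], 0.56)]
cap landmark_of [([0.534, 0.172, 0.108], 0.96), ([0.537, 0.171, 0.11], 0.73), ([0.791, -0.019, 0.002], 0.53)]
cap_top search_frame [([0.53, 0.139, 0.136], 0.67), ([0.531, 0.171, 0.149], 0.65)]
cap_top landmark_of [([0.532, 0.173, 0.148], 0.61)]
shoulder search_frame [([0.516, 0.156, 0.109], 0.92)]
shoulder landmark_of [([0.534, 0.169, 0.108], 0.61)]
tub search_frame [([0.632, 0.405, 0.012], 0.6), ([0.517, 0.157, 0.109], 0.59)]
tub landmark_of [([0.533, 0.171, 0.0], 0.74), ([0.653, -0.067, 0.0], 0.55)]
wide_tin search_frame [([0.458, -0.259, 0.046], 0.92), ([0.276, -0.235, 0.048], 0.88), ([0.378, -0.433, 0.044], 0.55)]
wide_tin landmark_of [([0.381, -0.441, -0.003], 0.75), ([0.461, -0.265, 0.004], 0.71), ([0.278, -0.237, 0.002], 0.7)]
small_tin search_frame [([0.645, -0.065, 0.064], 0.56)]
small_tin landmark_of
[... 1978 characters left out ...]
oint_positions': array([ 1.00551011e+00,  2.06584423e-01,  1.54148473e+00, -1.61110181e-05,
        1.39352359e+00, -1.50499739e-01]), 'dq': array([ 0.00193962,  0.00096539, -0.00082123, -0.00245852, -0.00136483,
        0.00082347]), 'joint_efforts': array([-8.42508689e-04, -3.83048916e+01, -2.91958863e+01, -3.05787871e-04,
        8.85319478e-04,  8.04647698e-06]), 'tool_pos': array([0.23173816, 0.52623652, 0.21119778]), 'orientation': array([ 2.05908309e-01,  9.78571289e-01, -2.82079852e-06,  7.41069965e-06]), 'wrist_force': array([ 0.61996597, -0.24534395, -0.44589598]), 'wrist_torque': array([ 0.01364084,  0.01976813, -0.00080964]), 'grip_force': 0.0, 'width': 1.002750426788814} -0.0187
```

View pics/top0.png

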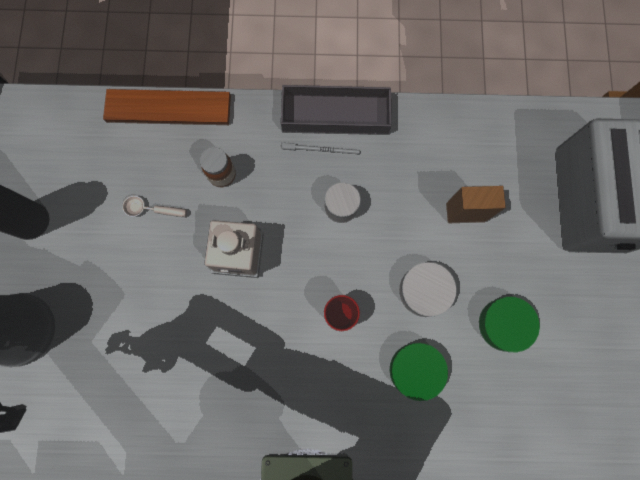

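View pics/side0.png

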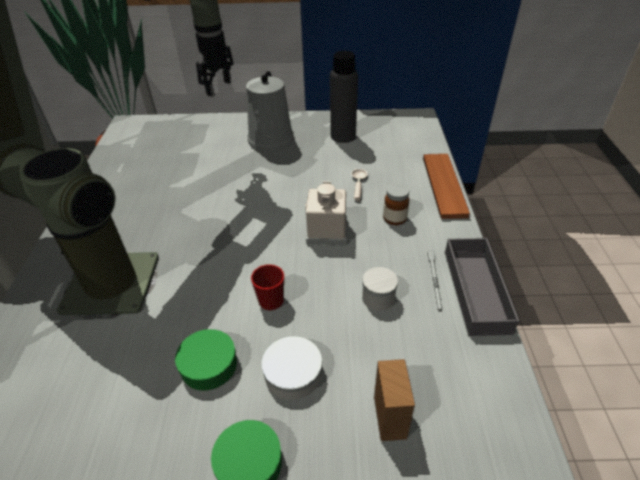

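Run:
```python
import cv2
im=cv2.imread("pics/top0.png")
c=im[190:310,180:300] if 0 else im[100:200,190:310]
a=cv2.imread("pics/top0.png")
from cell import env
import numpy as np
C=env.camera_info("top");P=np.array(C["pose"])
def pix(p):
    q=P[:3,:3].T@(np.array(p)-P[:3,3]);return C["cx"]+C["fx"]*q[0]/-q[2],C["cy"]-C["fy"]*q[1]/-q[2]
for n,p in dict(cap=(.533,.171,.147),t1=(.458,-.263,.045),t2=(.277,-.236,.045),t3=(.381,-.44,.045)).items(): print(n,np.round(pix(p)))
u,v=map(int,pix((.533,.171,.147)))
cap=cv2.resize(a[v-40:v+40,u-40:u+40],(600,600),interpolation=cv2.INTER_CUBIC)
cv2.imwrite("pics/capcrop.png",cap);print(u,v)
```

```text
cap [226. 241.]
t1 [429. 288.]
t2 [419. 372.]
t3 [511. 325.]
226 241
```

View pics/capcrop.png

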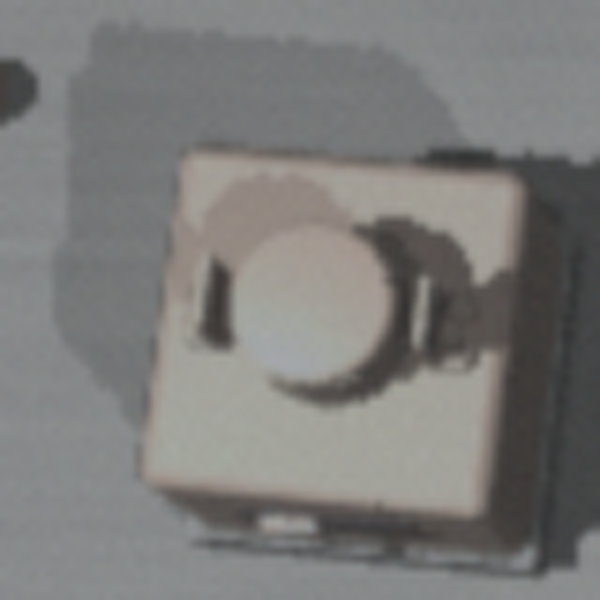

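The top view shows the cap at (226,241), with its tabs about 14 px to either side. There are three candidates for the wide tin: bare aluminium at (429,288) and two green ones at (419,372) and (511,325). The narrow tin is at (342,201). I choose the aluminium one at (429,288). The crop confirms the cap and shows the tabs left and right, with the tub slightly yawed. Next I fit the geometry from depth.

```bash
cat > h.py <<'E'
from cell import env
import numpy as np,cv2
def cloud(n,d=None):
    C=env.camera_info(n);P=np.array(C["pose"])
    if d is None: im,d=env.get_image(n)
    v,u=np.mgrid[:480,:640]
    p=np.stack([(u-C["cx"])*d/C["fx"],-(v-C["cy"])*d/C["fy"],-d],-1)@P[:3,:3].T+P[:3,3]
    p[d==0]=np.nan
    return p
def near(p,c,r,z0,z1):
    q=p.reshape(-1,3);q=q[np.isfinite(q[:,0])]
    return q[(np.hypot(*(q[:,:2]-c).T)<r)&(q[:,2]>z0)&(q[:,2]<z1)]
E
python3 - <<'E'
from h import *
from scipy.spatial.transform import Rotation as R
for n in("top","side"):
    p=cloud(n,np.load(n+"0.npy"))
    c=np.array([.533,.171])
    s=near(p,c,.085,.100,.118); r=cv2.minAreaRect(s[:,:2].astype(np.float32)*1000); print(n,"shoulder",len(s),np.median(s[:,2]),r)
    t=near(p,c,.026,.1425,.16); print("captop",len(t),np.median(t[:,2]),cv2.minEnclosingCircle(t[:,:2].astype(np.float32)*1000))
    k=near(p,c,.04,.125,.155);k=k[np.hypot(*(k[:,:2]-c).T)>.026]
    a=k[k[:,1]>c[1]];b=k[k[:,1]<c[1]];print("tabs",len(a),len(b),np.median(a,0),np.median(b,0))
    t=near(p,np.array([.458,-.264]),.075,.035,.055);e=cv2.minEnclosingCircle(t[:,:2].astype(np.float32)*1000);print("tin",len(t),np.median(t[:,2]),t.mean(0),e)
q=env.get_state()["orientation"];print(R.from_quat(q).as_matrix().round(3).tolist())
E
```

```text
top shoulder 1660 0.11004616211145934 ((534.489990234375, 169.81802368164062), (100.28773498535156, 100.87091064453125), 85.6812515258789)
captop 380 0.14707087099240973 ((534.2758178710938, 169.44491577148438), 22.85125160217285)
tabs 40 34 [0.53596957 0.19882966 0.14011858] [0.53152385 0.13923118 0.14168964]
tin 2326 0.04526212771277072 [ 0.45469214 -0.26040234  0.04521679] ((455.5697326660156, -261.0776062011719), 60.39754867553711)
side shoulder 775 0.11165133149887985 ((533.5462036132812, 168.9665069580078), (101.58248138427734, 99.11836242675781), 87.2332763671875)
captop 175 0.14852698025721378 ((533.065673828125, 170.48898315429688), 24.166471481323242)
tabs 24 68 [0.53677043 0.20118951 0.146058  ] [0.53181968 0.13997262 0.13798974]
tin 2600 0.04622807139096213 [ 0.45652825 -0.26549625  0.04601367] ((455.354248046875, -260.9017028808594), 61.33734130859375)
[[-0.915, 0.403, 0.0], [0.403, 0.915, -0.0], [-0.0, -0.0, -1.0]]
```

Request:
{"op": "servo_tool", "data": {
  "rows": "-0.015 -0.034 0 0.1; -0.03 -0.068 0 0.2; -0.045 -0.102 0 0.32; -0.06 -0.137 0 0.44; -0.1 -0.145 0 0.56; -0.14 -0.152 0 0.68; -0.18 -0.159 0 0.8; -0.22 -0.166 0 0.92",
  "claw": 1,
  "grip_force": 20
}}

```text
time_s: 2.17
tool_pos: [0.3673, 0.2844, 0.2117]
orientation: [0.621, 0.784, 0.001, 0.0]
wrist_force: [1.0, 0.6, 0.4]
width: 1.002
grip_force: 0.0
```

```bash
cat >> h.py <<'E'
from scipy.spatial.transform import Rotation as R
def tgt(xyz,yaw=None):
    s=env.get_state();M=R.from_quat(s["orientation"]).as_matrix()
    print("t",round(s["time_s"],2),"p",s["tool_pos"].round(4),"q",s["joint_positions"].round(2),"F",s["wrist_force"].round(1),"M",s["wrist_torque"].round(2),"w",round(s["width"],3),"g",round(s["grip_force"],1))
    print("shift",(M.T@(np.array(xyz)-s["tool_pos"])).round(4),"yaw(y from +y)",round(-np.arctan2(M[0,1],M[1,1]),3),"x,y axes",M[:2,:2].round(3).tolist())
    if yaw is not None:
        a=-(yaw+np.arctan2(M[0,1],M[1,1]));print("roll",((a+np.pi)%(2*np.pi)-np.pi).round(3))
E
python3 -c "
from h import *
tgt((.534,.170,.211),-.07+3.1416)"
```

```text
t 2.17 p [0.3673 0.2844 0.2117] q [ 0.47 -0.03  1.8   0.    1.37  0.24] F [1.  0.6 0.4] M [-0.02 -0.   -0.03] w 1.002 g 0.0
shift [-0.1494  0.1361  0.0009] yaw(y from +y) -1.34 x,y axes [[-0.228, 0.974], [0.974, 0.228]]
roll 1.871
```

Request:
{"op": "servo_tool", "data": {
  "rows": "-0.025 0.022 0 0.12; -0.05 0.045 0 0.24; -0.075 0.067 0 0.36; -0.1 0.09 0 0.48; -0.12 0.11 0 0.6; -0.14 0.125 0 0.72; -0.151 0.136 0 0.84; -0.151 0.136 0 0.96"
}}

```text
time_s: 2.83
tool_pos: [0.5365, 0.1682, 0.2112]
orientation: [0.914, 0.407, 0.001, 0.001]
wrist_force: [-0.0, -0.1, 0.4]
width: 0.998
grip_force: 0.0
```

Request:
{"op": "servo_tool", "data": {
  "rows": "0 0 0 0.12; 0 0 0 0.24; 0 0 0 0.36; 0 0 0 0.48; 0 0 0 0.6; 0 0 0 0.72; 0 0 0 0.84; 0 0 0 0.917"
}}

```text
time_s: 3.5
tool_pos: [0.5337, 0.1706, 0.2112]
orientation: [0.999, -0.038, -0.0, 0.0]
wrist_force: [-0.1, 0.3, -0.1]
width: 0.999
grip_force: 0.0
```

Request:
{"op": "servo_tool", "data": {
  "rows": "0 0 0 0; 0 0 0 0"
}}

```text
time_s: 3.67
tool_pos: [0.5337, 0.1706, 0.2112]
orientation: [0.999, -0.034, 0.0, 0.0]
wrist_force: [0.1, -0.8, 0.0]
width: 0.996
grip_force: 0.0
```

```bash
python3 -c "
from h import *
tgt((.534,.170,.122),-.07+3.1416)
im,d=env.get_image('side');cv2.imwrite('pics/s1.png',cv2.resize(im[110:260,240:440,::-1],(800,600)))"
```

```text
t 3.67 p [0.5337 0.1706 0.2112] q [ 0.15  0.18  1.58 -0.    1.39  1.79] F [ 0.1 -0.8  0. ] M [-0.    0.01 -0.03] w 0.996 g 0.0
shift [0.0003 0.0006 0.0892] yaw(y from +y) 3.073 x,y axes [[0.998, -0.068], [-0.068, -0.998]]
roll 0.002
```

View pics/s1.png

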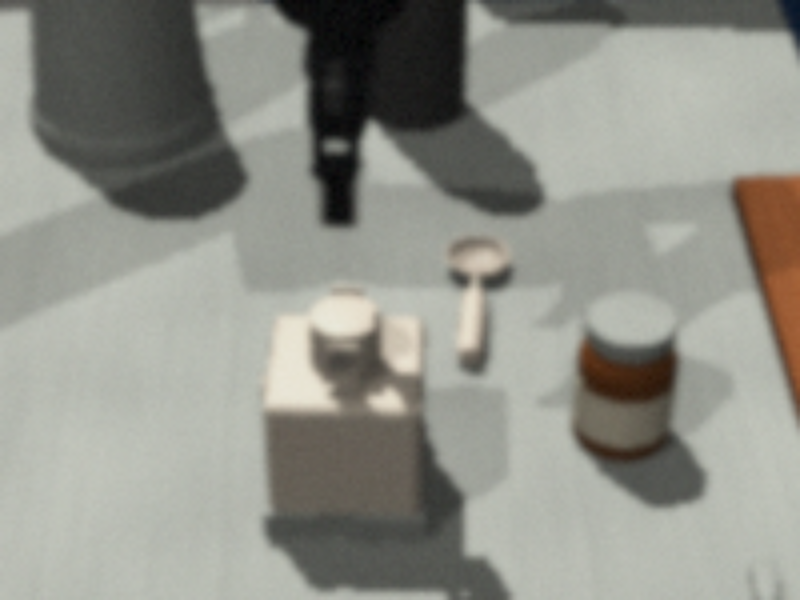

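The side crop shows the near finger (340,200) hanging over the cap (345,320), with a clear way down. I descend now.

Request:
{"op": "servo_tool", "data": {
  "rows": "0 0 0.03 0; 0 0 0.055 0; 0 0 0.075 0; 0 0 0.089 0; 0 0 0.089 0; 0 0 0.089 0"
}}

```text
time_s: 4.22
tool_pos: [0.533, 0.1705, 0.1214]
orientation: [0.999, -0.035, -0.001, 0.0]
wrist_force: [1.3, -0.2, -0.0]
width: 1.003
grip_force: 0.0
```

Request:
{"op": "servo_tool", "data": {
  "rows": "0 0 0 0; 0 0 0 0; 0 0 0 0; 0 0 0 0",
  "claw": 0.72
}}

```text
time_s: 4.55
tool_pos: [0.5346, 0.1708, 0.1235]
orientation: [0.999, -0.035, 0.001, -0.0]
wrist_force: [0.1, -0.5, -0.5]
width: 0.718
grip_force: 0.0
```

```bash
python3 -c "
from h import *
tgt((.534,.170,.122),-.07+3.1416)
for n in ('side','top'):
  p=cloud(n);q=near(p,np.array([.534,.170]),.06,.12,.19);e=np.array([.07,.998]);l=(q[:,:2]-[.534,.170])@e
  for lo,hi in((-.06,-.029),(.029,.06)):
    m=q[(l>lo)&(l<hi)];print(n,len(m),m[:,2].min() if len(m) else 0, l[(l>lo)&(l<hi)].min() if len(m) else 0)
"
```

```text
t 4.55 p [0.5346 0.1708 0.1235] q [ 0.16  0.26  1.66 -0.    1.21  1.8 ] F [ 0.1 -0.5 -0.5] M [ 0.01  0.   -0.05] w 0.718 g 0.0
shift [-0.0006  0.0008  0.0014] yaw(y from +y) 3.072 x,y axes [[0.998, -0.07], [-0.07, -0.998]]
roll -0.0
side 147 0.12094659429364762 -0.04599676226767244
side 3 0.15495751598797847 0.03090899443596504
top 24 0.12115248116459854 -0.04403671375726145
top 0 0 0
```

Request:
{"op": "servo_tool", "data": {
  "rows": "0 0 0 0; 0 0 0 0; 0 0 0 0",
  "claw": 0.68
}}

```text
time_s: 4.9
tool_pos: [0.5337, 0.1706, 0.1222]
orientation: [0.999, -0.035, 0.0, 0.0]
wrist_force: [-0.0, -0.5, -0.1]
width: 0.679
grip_force: 0.0
```

Request:
{"op": "servo_tool", "data": {
  "rows": "0 0 0 0; 0 0 0 0; 0 0 0 0",
  "claw": 0.65
}}

```text
time_s: 5.15
tool_pos: [0.5337, 0.1706, 0.1221]
orientation: [0.999, -0.035, -0.0, 0.0]
wrist_force: [0.2, 1.0, -0.1]
width: 0.65
grip_force: 0.0
```

Request:
{"op": "servo_tool", "data": {
  "rows": "0 0 0 0; 0 0 0 0; 0 0 0 0",
  "claw": 0.61
}}

```text
time_s: 5.4
tool_pos: [0.5337, 0.1706, 0.1222]
orientation: [0.999, -0.035, -0.0, 0.0]
wrist_force: [0.1, -0.4, -0.7]
width: 0.611
grip_force: 0.0
```

```bash
python3 -c "
from h import *
tgt((.534,.170,.122),-.07+3.1416)
im,d=env.get_image('side');cv2.imwrite('pics/s2.png',cv2.resize(im[140:215,280:380,::-1],(800,600)))"
```

```text
t 5.4 p [0.5337 0.1706 0.1222] q [ 0.15  0.26  1.67 -0.    1.21  1.8 ] F [ 0.1 -0.4 -0.7] M [ 0.03 -0.04 -0.  ] w 0.611 g 0.0
shift [0.0003 0.0006 0.0002] yaw(y from +y) 3.071 x,y axes [[0.998, -0.07], [-0.07, -0.998]]
roll -0.0
```

View pics/s2.png

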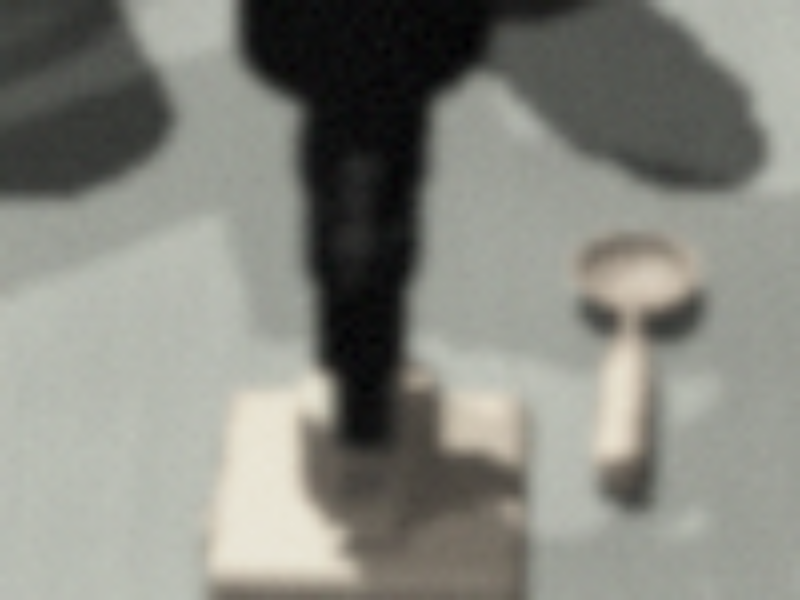

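The near finger's tip (365,445) stands outside the near tab, which shows below it at (370,480). There is no contact yet, so I keep closing.

Request:
{"op": "servo_tool", "data": {
  "rows": "0 0 0 0; 0 0 0 0; 0 0 0 0",
  "claw": 0.57
}}

```text
time_s: 5.7
tool_pos: [0.5337, 0.1707, 0.1222]
orientation: [0.999, -0.035, 0.0, -0.0]
wrist_force: [-0.3, 0.1, -1.1]
width: 0.572
grip_force: 0.0
```

Request:
{"op": "servo_tool", "data": {
  "rows": "0 0 0 0; 0 0 0 0; 0 0 0 0",
  "claw": 0.53
}}

```text
time_s: 5.95
tool_pos: [0.5341, 0.1707, 0.1227]
orientation: [0.999, -0.035, 0.0, -0.0]
wrist_force: [0.4, -0.0, 3.6]
width: 0.531
grip_force: 1.3
```

```bash
python3 -c "
from h import *
tgt((.534,.170,.122),-.07+3.1416)
im,d=env.get_image('side');p=cloud('side',d)
for u in (318,325,329):
  print(u)
  for v in range(166,212,2): print(v,im[v,u],p[v,u].round(3))
"
```

```text
t 5.95 p [0.5341 0.1707 0.1227] q [ 0.16  0.26  1.66 -0.    1.21  1.8 ] F [ 0.4 -0.   3.6] M [-0.04  0.09 -0.03] w 0.531 g 1.3
shift [-0.0001  0.0007  0.0007] yaw(y from +y) 3.071 x,y axes [[0.998, -0.07], [-0.07, -0.998]]
roll -0.0
318
166 [94 95 92] [0.517 0.151 0.229]
168 [93 98 93] [0.517 0.147 0.226]
170 [91 93 88] [0.517 0.106 0.248]
172 [94 98 92] [0.516 0.143 0.217]
174 [108 109 107] [0.513 0.441 0.001]
176 [134 139 130] [0.513 0.429 0.002]
178 [139 142 134] [ 0.513  0.422 -0.   ]
180 [141 145 137] [0.513 0.405 0.004]
182 [143 147 140] [0.513 0.396 0.003]
184 [168 170 162] [0.513 0.388 0.001]
186 [205 204 190] [0.515 0.181 0.148]
188 [228 226 210] [0.515 0.173 0.148]
190 [223 216 200] [0.515 0.164 0.148]
192 [166 159 143] [0.515 0.161 0.144]
194 [135 127 116] [0.515 0.161 0.138]
196 [133 125 115] [0.514 0.16  0.133]
198 [133 125 115] [0.514 0.16  0.126]
200 [148 141 128] [0.514 0.159 0.121]
202 [185 178 162] [0.514 0.161 0.113]
204 [227 222 205] [0.514 0.155 0.111]
206 [232 227 210] [0.514 0.147 0.111]
208 [233 229 212] [0.514 0.14  0.11 ]
210 [230 225 209] [0.514 0.128 0.113
[... 925 characters left out ...]
2 [14 16 16] [0.542 0.108 0.241]
174 [16 16 14] [0.542 0.107 0.236]
176 [26 29 26] [0.542 0.108 0.23 ]
178 [24 27 23] [0.542 0.11  0.223]
180 [22 26 25] [0.542 0.112 0.216]
182 [29 32 29] [0.542 0.112 0.21 ]
184 [34 36 31] [0.542 0.113 0.203]
186 [45 42 37] [0.542 0.141 0.177]
188 [54 51 47] [0.542 0.139 0.172]
190 [47 47 44] [0.542 0.141 0.165]
192 [50 48 47] [0.542 0.14  0.159]
194 [55 54 50] [0.542 0.141 0.153]
196 [83 80 71] [0.542 0.14  0.147]
198 [87 81 75] [0.542 0.141 0.141]
200 [78 74 68] [0.542 0.141 0.134]
202 [88 83 75] [0.542 0.142 0.127]
204 [91 87 79] [0.542 0.138 0.124]
206 [96 89 83] [0.541 0.138 0.118]
208 [99 93 82] [0.541 0.134 0.114]
210 [118 110  98] [0.541 0.131 0.11 ]
```

Depth puts the visible fingertips near z≈0.15. That is above the tabs, although the TCP reads 0.122. I back up and measure where the tips really are.

Request:
{"op": "servo_tool", "data": {
  "rows": "0 0 -0.02 0; 0 0 -0.05 0; 0 0 -0.08 0; 0 0 -0.08 0; 0 0 -0.08 0"
}}

```text
time_s: 6.42
tool_pos: [0.5353, 0.1709, 0.2045]
orientation: [0.999, -0.035, 0.002, -0.0]
wrist_force: [-0.1, -0.0, -0.2]
width: 0.529
grip_force: 0.0
```

```bash
cat > m.py <<'E'
from h import *
import sys
tgt((.534,.170,.122),-.07+3.1416)
im,d=env.get_image('side');p=cloud('side',d)
z=env.get_state()["tool_pos"][2]
m=near(p,np.array([.534,.170]),.075,z-.01,z+.12)
l=(m[:,:2]-[.534,.170])@np.array([.07,.998])
for lo in np.arange(z-.01,z+.11,.006):
    k=(m[:,2]>=lo)&(m[:,2]<lo+.006)
    print(round(lo-z,3),k.sum(),l[k].round(3).min() if k.any() else '',np.median(l[k]).round(3) if k.any() else '')
cv2.imwrite(sys.argv[1],cv2.resize(im[90:215,250:417,::-1],(800,600),interpolation=cv2.INTER_CUBIC))
E
python3 m.py pics/s3.png
```

```text
t 6.42 p [0.5353 0.1709 0.2045] q [ 0.16  0.18  1.59 -0.    1.37  1.8 ] F [-0.1 -0.  -0.2] M [-0.03  0.03  0.01] w 0.529 g 0.0
shift [-0.0017  0.0011  0.0825] yaw(y from +y) 3.071 x,y axes [[0.998, -0.07], [-0.07, -0.998]]
roll -0.0
-0.01 0  
-0.004 0  
0.002 0  
0.008 0  
0.014 0  
0.02 0  
0.026 12 -0.03 -0.027
0.032 13 -0.036 -0.031
0.038 20 -0.036 -0.032
0.044 18 -0.038 -0.034
0.05 23 -0.038 -0.033
0.056 14 -0.037 -0.033
0.062 0  
0.068 4 -0.05 -0.049
0.074 31 -0.055 -0.052
0.08 35 -0.057 -0.05
0.086 9 -0.057 -0.055
0.092 26 -0.061 -0.057
0.098 35 -0.064 -0.059
0.104 35 -0.063 -0.057
0.11 45 -0.067 -0.028
```

View pics/s3.png

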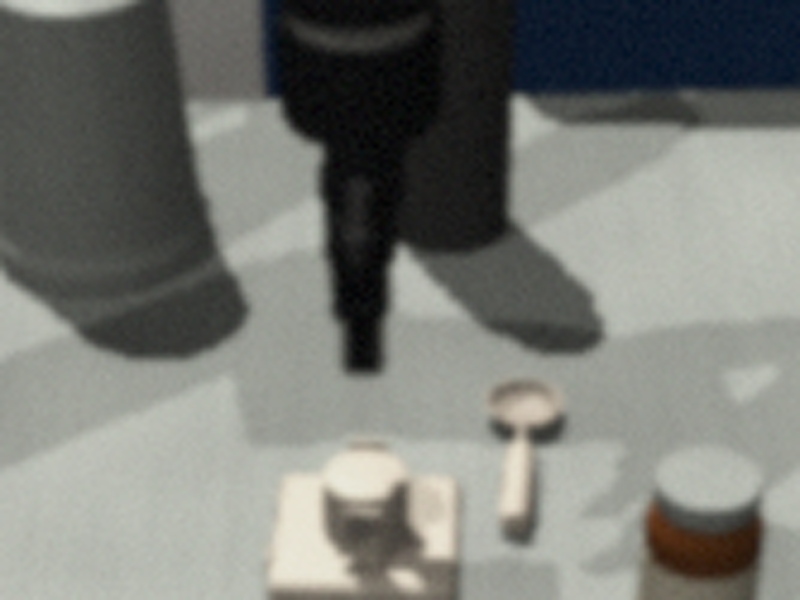

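The near tip is at (362,370) in the crop, about 26 mm behind the reported TCP. I therefore go about 21 mm lower than before, which puts the real tips near z≈0.127.

Request:
{"op": "servo_tool", "data": {
  "rows": "0 0 0 0; 0 0 0 0; 0 0 0 0; 0 0 0.03 0; 0 0 0.055 0; 0 0 0.07 0; 0 0 0.07 0",
  "claw": 1
}}

```text
time_s: 7.05
tool_pos: [0.5295, 0.1699, 0.1268]
orientation: [0.999, -0.035, -0.005, 0.001]
wrist_force: [-0.5, -0.9, 0.1]
width: 0.995
grip_force: 0.0
```

Request:
{"op": "servo_tool", "data": {
  "rows": "0 0 0.012 0; 0 0 0.022 0; 0 0 0.031 0; 0 0 0.031 0; 0 0 0.031 0"
}}

```text
time_s: 7.47
tool_pos: [0.5335, 0.1706, 0.1008]
orientation: [0.999, -0.035, -0.0, 0.0]
wrist_force: [-0.4, -0.4, 0.4]
width: 1.002
grip_force: 0.0
```

Request:
{"op": "servo_tool", "data": {
  "rows": "0 0 0 0; 0 0 0 0; 0 0 0 0; 0 0 0 0",
  "claw": 0.76
}}

```text
time_s: 7.8
tool_pos: [0.5342, 0.1707, 0.1018]
orientation: [0.999, -0.035, 0.001, -0.0]
wrist_force: [0.9, 0.4, -0.2]
width: 0.759
grip_force: 0.0
```

Request:
{"op": "servo_tool", "data": {
  "rows": "0 0 0 0; 0 0 0 0; 0 0 0 0",
  "claw": 0.72
}}

```text
time_s: 8.05
tool_pos: [0.5341, 0.1707, 0.1019]
orientation: [0.999, -0.035, 0.001, -0.0]
wrist_force: [-0.1, 0.4, 3.2]
width: 0.725
grip_force: 3.5
```

Contact at 61.6 mm, with the sideways force balanced. I squeeze further in small steps.

Request:
{"op": "servo_tool", "data": {
  "rows": "0 0 0 0; 0 0 0 0; 0 0 0 0",
  "claw": 0.67
}}

```text
time_s: 8.3
tool_pos: [0.5343, 0.1708, 0.1022]
orientation: [0.999, -0.035, 0.001, -0.0]
wrist_force: [-0.8, 0.3, 4.7]
width: 0.678
grip_force: 6.2
```

Request:
{"op": "servo_tool", "data": {
  "rows": "0 0 0 0; 0 0 0 0; 0 0 0 0",
  "claw": 0.63
}}

```text
time_s: 8.55
tool_pos: [0.5344, 0.1708, 0.1026]
orientation: [0.999, -0.035, 0.001, -0.0]
wrist_force: [-1.9, 0.3, 7.8]
width: 0.633
grip_force: 8.3
```

```bash
python3 m.py pics/s4.png
```

```text
t 8.55 p [0.5344 0.1708 0.1026] q [0.16 0.29 1.68 0.   1.17 1.8 ] F [-1.9  0.3  7.8] M [-0.05  0.29 -0.06] w 0.633 g 8.3
shift [-0.0003  0.0009 -0.0194] yaw(y from +y) 3.071 x,y axes [[0.998, -0.07], [-0.07, -0.998]]
roll -0.0
-0.01 75 -0.053 -0.048
-0.004 69 -0.052 -0.048
0.002 212 -0.054 -0.034
0.008 507 -0.053 -0.016
0.014 47 -0.041 -0.025
0.02 18 -0.029 -0.015
0.026 26 -0.034 -0.016
0.032 34 -0.038 -0.017
0.038 37 -0.04 -0.027
0.044 55 -0.04 -0.007
0.05 15 -0.04 -0.037
0.056 4 -0.042 -0.04
0.062 0  
0.068 9 -0.056 -0.054
0.074 23 -0.059 -0.056
0.08 30 -0.06 -0.054
0.086 9 -0.06 -0.057
0.092 24 -0.062 -0.059
0.098 31 -0.065 -0.06
0.104 48 -0.065 -0.043
```

Request:
{"op": "servo_tool", "data": {
  "rows": "-0.0001 0 -0.0004 0; -0.0001 0 -0.0006 0; -0.0001 0 -0.0006 0",
  "claw": 0.55
}}

```text
time_s: 8.85
tool_pos: [0.5344, 0.1708, 0.1032]
orientation: [0.999, -0.035, 0.001, -0.0]
wrist_force: [-1.5, -0.7, 6.3]
width: 0.607
grip_force: 21.1
```

Request:
{"op": "servo_tool", "data": {
  "rows": "0 0 0 0; 0 0 0 0"
}}

```text
time_s: 9.02
tool_pos: [0.5345, 0.1707, 0.1032]
orientation: [0.999, -0.035, 0.001, -0.0]
wrist_force: [-1.9, -0.7, 6.5]
width: 0.609
grip_force: 21.2
```

Request:
{"op": "servo_tool", "data": {
  "rows": "-0.0002 0 -0.0006 -0.03; -0.0002 0 -0.0006 -0.06; -0.0002 0 -0.0006 -0.09; -0.0002 0 -0.0006 -0.12; -0.0002 0 -0.0006 -0.12"
}}

```text
time_s: 9.43
tool_pos: [0.5343, 0.1708, 0.1032]
orientation: [1.0, 0.025, 0.001, -0.0]
wrist_force: [0.6, -0.7, 4.9]
width: 0.607
grip_force: 21.6
```

```bash
python3 -c "
from h import *
tgt((.534,.170,.122))"
```

```text
t 9.43 p [0.5343 0.1708 0.1032] q [ 0.16  0.29  1.68 -0.    1.17  1.68] F [ 0.6 -0.7  4.9] M [ 0.01 -0.01  0.03] w 0.607 g 21.6
shift [-0.0003  0.0008 -0.0188] yaw(y from +y) -3.091 x,y axes [[0.999, 0.05], [0.05, -0.999]]
```

Request:
{"op": "servo_tool", "data": {
  "rows": "0 0 0 -0.05; 0 0 0 -0.1; 0 0 0 -0.15; 0 0 0 -0.2; 0 0 0 -0.24; 0 0 0 -0.24"
}}

```text
time_s: 9.93
tool_pos: [0.5343, 0.1708, 0.1032]
orientation: [0.99, 0.144, 0.001, -0.0]
wrist_force: [1.2, -0.2, 5.8]
width: 0.61
grip_force: 21.8
```

```bash
cat > t.py <<'E'
from h import *
s=env.get_state();M=R.from_quat(s["orientation"]).as_matrix()
a=(-np.arctan2(M[0,1],M[1,1])+.07-3.1416+.5)%(2*np.pi)-.5
print("turn",a.round(3),"p",s["tool_pos"].round(4),"F",s["wrist_force"].round(1),"M",s["wrist_torque"].round(3),"w",round(s["width"],3),"g",round(s["grip_force"],1),"t",round(s["time_s"],1))
E
python3 t.py
```

```text
turn 0.36 p [0.5343 0.1708 0.1032] F [ 1.2 -0.2  5.8] M [ 0.051 -0.051  0.011] w 0.61 g 21.8 t 9.9
```

Request:
{"op": "servo_tool", "data": {
  "rows": "0 0 0 -0.02; 0 0 0 -0.04; 0 0 0 -0.06; 0 0 0 -0.06"
}}

```text
time_s: 10.27
tool_pos: [0.5342, 0.1708, 0.1032]
orientation: [0.985, 0.174, 0.001, 0.0]
wrist_force: [-0.9, 0.6, 4.9]
width: 0.609
grip_force: 21.8
```

```bash
python3 t.py
```

```text
turn 0.419 p [0.5342 0.1708 0.1032] F [-0.9  0.6  4.9] M [ 0.077 -0.038  0.031] w 0.609 g 21.8 t 10.3
```

Request:
{"op": "servo_tool", "data": {
  "rows": "0 0 0 -0.02; 0 0 0 -0.04; 0 0 0 -0.06; 0 0 0 -0.06"
}}

```text
time_s: 10.6
tool_pos: [0.5342, 0.1708, 0.1032]
orientation: [0.979, 0.203, 0.001, 0.0]
wrist_force: [-0.1, 0.1, 5.4]
width: 0.608
grip_force: 21.8
```

```bash
python3 t.py
```

```text
turn 0.479 p [0.5342 0.1708 0.1032] F [-0.1  0.1  5.4] M [ 0.071  0.034 -0.02 ] w 0.608 g 21.8 t 10.6
```

Request:
{"op": "servo_tool", "data": {
  "rows": "0 0 0 -0.02; 0 0 0 -0.04; 0 0 0 -0.06; 0 0 0 -0.06"
}}

```text
time_s: 10.93
tool_pos: [0.5342, 0.1708, 0.1032]
orientation: [0.973, 0.232, 0.001, 0.0]
wrist_force: [-0.2, 0.2, 4.8]
width: 0.607
grip_force: 21.8
```

```bash
python3 t.py
```

```text
turn 0.539 p [0.5342 0.1708 0.1032] F [-0.2  0.2  4.8] M [0.033 0.024 0.095] w 0.607 g 21.8 t 10.9
```

Request:
{"op": "servo_tool", "data": {
  "rows": "0 0 0 -0.02; 0 0 0 -0.04; 0 0 0 -0.04"
}}

```text
time_s: 11.18
tool_pos: [0.5342, 0.1708, 0.1032]
orientation: [0.968, 0.252, 0.001, 0.0]
wrist_force: [0.3, 1.0, 5.9]
width: 0.606
grip_force: 21.8
```

```bash
python3 t.py
```

```text
turn 0.579 p [0.5342 0.1708 0.1032] F [0.3 1.  5.9] M [ 0.076 -0.027  0.035] w 0.606 g 21.8 t 11.2
```

Still free; I go on.

Request:
{"op": "servo_tool", "data": {
  "rows": "0 0 0 -0.02; 0 0 0 -0.04; 0 0 0 -0.06; 0 0 0 -0.06"
}}

```text
time_s: 11.52
tool_pos: [0.5343, 0.1708, 0.1032]
orientation: [0.96, 0.281, 0.001, 0.0]
wrist_force: [0.1, 0.2, 5.8]
width: 0.616
grip_force: 21.9
```

```bash
python3 t.py
```

```text
turn 0.639 p [0.5343 0.1708 0.1032] F [0.1 0.2 5.8] M [ 0.055 -0.011  0.059] w 0.616 g 21.9 t 11.5
```

Request:
{"op": "servo_tool", "data": {
  "rows": "0 0 0 -0.02; 0 0 0 -0.03; 0 0 0 -0.03"
}}

```text
time_s: 11.77
tool_pos: [0.5342, 0.1708, 0.1032]
orientation: [0.956, 0.295, 0.001, 0.0]
wrist_force: [-0.4, -0.1, 5.3]
width: 0.609
grip_force: 21.9
```

```bash
python3 t.py; python3 t.py
```

```text
turn 0.668 p [0.5342 0.1708 0.1032] F [-0.4 -0.1  5.3] M [ 0.052  0.019 -0.002] w 0.609 g 21.9 t 11.8
turn 0.668 p [0.5342 0.1708 0.1032] F [-0.4 -0.1  5.3] M [ 0.052  0.019 -0.002] w 0.609 g 21.9 t 11.8
```

Request:
{"op": "servo_tool", "data": {
  "rows": "0 0 0 -0.02; 0 0 0 -0.04; 0 0 0 -0.06; 0 0 0 -0.06"
}}

```text
time_s: 12.1
tool_pos: [0.5342, 0.1708, 0.1032]
orientation: [0.946, 0.323, 0.001, 0.0]
wrist_force: [1.4, 0.1, 5.8]
width: 0.605
grip_force: 21.9
```

```bash
python3 t.py
```

```text
turn 0.729 p [0.5342 0.1708 0.1032] F [1.4 0.1 5.8] M [0.025 0.01  0.049] w 0.605 g 21.9 t 12.1
```

Request:
{"op": "servo_tool", "data": {
  "rows": "0 0 0 -0.02; 0 0 0 -0.04; 0 0 0 -0.06; 0 0 0 -0.06"
}}

```text
time_s: 12.43
tool_pos: [0.5343, 0.1708, 0.1032]
orientation: [0.936, 0.352, 0.001, 0.0]
wrist_force: [-0.3, 0.3, 5.6]
width: 0.609
grip_force: 21.9
```

```bash
python3 t.py
```

```text
turn 0.789 p [0.5343 0.1708 0.1032] F [-0.3  0.3  5.6] M [0.021 0.017 0.019] w 0.609 g 21.9 t 12.4
```

Request:
{"op": "servo_tool", "data": {
  "rows": "0 0 0 -0.02; 0 0 0 -0.04; 0 0 0 -0.06; 0 0 0 -0.06"
}}

```text
time_s: 12.77
tool_pos: [0.5342, 0.1708, 0.1032]
orientation: [0.925, 0.379, 0.001, -0.0]
wrist_force: [-0.4, -0.7, 6.0]
width: 0.609
grip_force: 21.9
```

```bash
python3 t.py
```

```text
turn 0.847 p [0.5342 0.1708 0.1032] F [-0.4 -0.7  6. ] M [ 0.056  0.052 -0.429] w 0.609 g 21.9 t 12.8
```

Mz jumped to -0.43 N m, so that is the stop, at about 0.845 rad. I ease off slightly.

Request:
{"op": "servo_tool", "data": {
  "rows": "0 0 0 0.01; 0 0 0 0.018; 0 0 0 0.018"
}}

```text
time_s: 13.02
tool_pos: [0.5342, 0.1708, 0.1032]
orientation: [0.929, 0.37, 0.001, 0.0]
wrist_force: [-0.7, 0.5, 6.0]
width: 0.609
grip_force: 21.9
```

```bash
python3 t.py
```

```text
turn 0.829 p [0.5342 0.1708 0.1032] F [-0.7  0.5  6. ] M [ 0.028  0.044 -0.335] w 0.609 g 21.9 t 13.0
```

Request:
{"op": "servo_tool", "data": {
  "rows": "0 0 0 0.01; 0 0 0 0.018; 0 0 0 0.018"
}}

```text
time_s: 13.27
tool_pos: [0.5343, 0.1708, 0.1032]
orientation: [0.932, 0.362, 0.001, 0.0]
wrist_force: [0.1, -0.3, 5.4]
width: 0.606
grip_force: 21.9
```

```bash
python3 t.py
```

```text
turn 0.811 p [0.5343 0.1708 0.1032] F [ 0.1 -0.3  5.4] M [ 0.014  0.009 -0.113] w 0.606 g 21.9 t 13.3
```

Request:
{"op": "servo_tool", "data": {
  "rows": "0 0 -0.0005 0.01; 0 0 -0.001 0.01; 0 0 -0.0015 0.01; 0 0 -0.0015 0.01"
}}

```text
time_s: 13.6
tool_pos: [0.5339, 0.1706, 0.1035]
orientation: [0.934, 0.358, 0.001, 0.0]
wrist_force: [3.7, 0.3, -0.3]
width: 0.608
grip_force: 21.6
```

```bash
python3 t.py
```

```text
turn 0.803 p [0.5339 0.1706 0.1035] F [ 3.7  0.3 -0.3] M [ 0.054 -0.724 -0.075] w 0.608 g 21.6 t 13.6
```

Request:
{"op": "servo_tool", "data": {
  "rows": "0 0 -0.0005 0; 0 0 -0.001 0; 0 0 -0.001 0"
}}

```text
time_s: 13.85
tool_pos: [0.5337, 0.1703, 0.1046]
orientation: [0.933, 0.359, 0.0, 0.0]
wrist_force: [4.6, -1.0, -3.3]
width: 0.607
grip_force: 21.7
```

```bash
python3 t.py
```

```text
turn 0.804 p [0.5337 0.1703 0.1046] F [ 4.6 -1.  -3.3] M [-0.169 -0.844 -0.118] w 0.607 g 21.7 t 13.8
```

Request:
{"op": "servo_tool", "data": {
  "rows": "0.0003 0.0003 -0.0003 0; 0.0003 0.0003 -0.0007 0; 0.0003 0.0003 -0.001 0; 0.0003 0.0003 -0.001 0"
}}

```text
time_s: 14.18
tool_pos: [0.5337, 0.1704, 0.1059]
orientation: [0.933, 0.359, -0.0, 0.0]
wrist_force: [3.9, -1.5, -3.5]
width: 0.606
grip_force: 21.9
```

```bash
python3 t.py
```

```text
turn 0.804 p [0.5337 0.1704 0.1059] F [ 3.9 -1.5 -3.5] M [-0.237 -0.71  -0.111] w 0.606 g 21.9 t 14.2
```

Request:
{"op": "servo_tool", "data": {
  "rows": "0.0002 0.0002 -0.0007 0; 0.0003 0.0002 -0.0014 0; 0.0003 0.0002 -0.002 0; 0.0003 0.0002 -0.002 0"
}}

```text
time_s: 14.52
tool_pos: [0.5337, 0.1708, 0.1081]
orientation: [0.933, 0.359, -0.0, -0.0]
wrist_force: [-0.2, -0.2, 1.5]
width: 0.609
grip_force: 22.8
```

```bash
python3 t.py
```

```text
turn 0.804 p [0.5337 0.1708 0.1081] F [-0.2 -0.2  1.5] M [0.06  0.031 0.033] w 0.609 g 22.8 t 14.5
```

Request:
{"op": "servo_tool", "data": {
  "rows": "0 0 -0.002 0; 0 0 -0.004 0; 0 0 -0.006 0; 0 0 -0.008 0; 0 0 -0.01 0; 0 0 -0.01 0"
}}

```text
time_s: 15.02
tool_pos: [0.5343, 0.1709, 0.1185]
orientation: [0.933, 0.359, 0.0, -0.0]
wrist_force: [-0.6, 0.8, -0.6]
width: 0.607
grip_force: 22.4
```

```bash
python3 t.py; python3 -c "
from h import *
im,d=env.get_image('side');cv2.imwrite('pics/s5.png',cv2.resize(im[110:230,250:410,::-1],(800,600),interpolation=cv2.INTER_CUBIC))"
```

```text
turn 0.804 p [0.5343 0.1709 0.1185] F [-0.6  0.8 -0.6] M [ 0.003 -0.012 -0.061] w 0.607 g 22.4 t 15.0
```

View pics/s5.png

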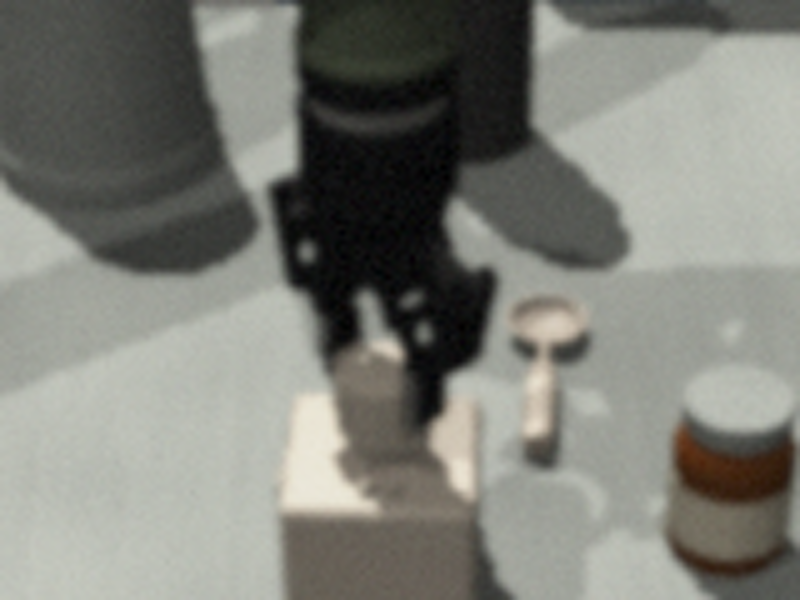

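The crop shows the cap at (370,400), turned and rising with the fingers. I carry on straight up.

Request:
{"op": "servo_tool", "data": {
  "rows": "0 0 -0.008 0; 0 0 -0.016 0; 0 0 -0.024 0; 0 0 -0.034 0; 0 0 -0.046 0; 0 0 -0.06 0; 0 0 -0.075 0; 0 0 -0.075 0"
}}

```text
time_s: 15.73
tool_pos: [0.537, 0.1711, 0.1978]
orientation: [0.933, 0.359, 0.004, 0.001]
wrist_force: [1.0, -0.1, -0.4]
width: 0.605
grip_force: 22.4
```

```bash
python3 t.py; python3 -c "
from h import *
tgt((.4555,-.261,.12))
for n in('top','side'):
  p=cloud(n);t=near(p,np.array([.4555,-.261]),.075,.035,.055);print(len(t),np.median(t[:,2]),cv2.minEnclosingCircle(t[:,:2].astype(np.float32)*1000))
  k=near(p,np.array([.534,.171]),.04,.105,.30);print('z hist',[(round(a,3),int(((k[:,2]>a)&(k[:,2]<=a+.005)).sum())) for a in np.arange(.105,.25,.005)])"
```

```text
turn 0.804 p [0.537  0.1711 0.1978] F [ 1.  -0.1 -0.4] M [ 0.013 -0.006 -0.001] w 0.605 g 22.4 t 15.7
t 15.73 p [0.537  0.1711 0.1978] q [ 0.15  0.19  1.59 -0.    1.35  0.99] F [ 1.  -0.1 -0.4] M [ 0.01 -0.01 -0.  ] w 0.605 g 22.4
shift [-0.3505  0.266   0.0766] yaw(y from +y) -2.408 x,y axes [[0.743, 0.67], [0.67, -0.743]]
2325 0.04528930047436752 ((456.2404479980469, -260.8076171875), 60.524356842041016)
z hist [(np.float64(0.105), 178), (np.float64(0.11), 245), (np.float64(0.115), 18), (np.float64(0.12), 32), (np.float64(0.125), 16), (np.float64(0.13), 8), (np.float64(0.135), 46), (np.float64(0.14), 22), (np.float64(0.145), 0), (np.float64(0.15), 0), (np.float64(0.155), 0), (np.float64(0.16), 0), (np.float64(0.165), 0), (np.float64(0.17), 0), (np.float64(0.175), 0), (np.float64(0.18), 0), (np.float64(0.185), 0), (np.float64(0.19), 0), (np.float64(0.195), 0), (np.float64(0.2), 1), (np.float64(0.205), 7), (np.float64(0.21), 9), (np.float64(0.215), 15), (np.float64(0.22), 13), (np.float64(0.225), 16), (np.float64(0.23), 20), (np.float64(0.235), 27), (np.float64(0.24), 47), (np.float6
[... 154 characters left out ...]
, (np.float64(0.11), 292), (np.float64(0.115), 32), (np.float64(0.12), 32), (np.float64(0.125), 26), (np.float64(0.13), 19), (np.float64(0.135), 31), (np.float64(0.14), 63), (np.float64(0.145), 0), (np.float64(0.15), 0), (np.float64(0.155), 0), (np.float64(0.16), 0), (np.float64(0.165), 0), (np.float64(0.17), 0), (np.float64(0.175), 0), (np.float64(0.18), 0), (np.float64(0.185), 0), (np.float64(0.19), 0), (np.float64(0.195), 0), (np.float64(0.2), 1), (np.float64(0.205), 30), (np.float64(0.21), 37), (np.float64(0.215), 32), (np.float64(0.22), 37), (np.float64(0.225), 32), (np.float64(0.23), 51), (np.float64(0.235), 62), (np.float64(0.24), 135), (np.float64(0.245), 29), (np.float64(0.25), 29)]
```

Request:
{"op": "servo_tool", "data": {
  "rows": "-0.008 0.006 0 0; -0.024 0.018 0 0; -0.047 0.036 0 0; -0.071 0.055 0 0; -0.095 0.073 0 0; -0.119 0.092 0 0; -0.143 0.11 0 0; -0.167 0.129 0 0"
}}

```text
time_s: 16.5
tool_pos: [0.4946, -0.0385, 0.1915]
orientation: [0.933, 0.359, -0.001, -0.001]
wrist_force: [1.0, -1.2, -0.5]
width: 0.607
grip_force: 22.4
```

Request:
{"op": "servo_tool", "data": {
  "rows": "-0.024 0.019 0 0; -0.048 0.037 0 0; -0.072 0.055 0 0; -0.096 0.074 0 0; -0.12 0.093 0 0; -0.145 0.112 0 0; -0.165 0.128 0 0; -0.176 0.136 0 0"
}}

```text
time_s: 17.17
tool_pos: [0.455, -0.2585, 0.1916]
orientation: [0.934, 0.357, -0.001, -0.001]
wrist_force: [-0.2, -0.5, -1.0]
width: 0.606
grip_force: 22.4
```

Request:
{"op": "servo_tool", "data": {
  "rows": "-0.004 0.003 0.015 0; -0.004 0.003 0.04 0; -0.004 0.003 0.07 0; -0.004 0.003 0.1 0; -0.004 0.003 0.12 0; -0.004 0.003 0.13 0; -0.004 0.003 0.13 0; -0.004 0.003 0.13 0"
}}

```text
time_s: 17.83
tool_pos: [0.4558, -0.2604, 0.0627]
orientation: [0.933, 0.359, -0.0, -0.001]
wrist_force: [0.0, -0.0, 0.5]
width: 0.606
grip_force: 22.4
```

```bash
python3 t.py; python3 -c "
from h import *
tgt((.4562,-.2607,.0375))
im,d=env.get_image('side');p=cloud('side',d)
k=near(p,np.array([.456,-.261]),.05,.05,.20)
print('z hist',[(round(float(a),3),int(((k[:,2]>a)&(k[:,2]<=a+.004)).sum())) for a in np.arange(.05,.13,.004)])
cv2.imwrite('pics/s6.png',cv2.resize(im[260:410,190:390,::-1],(800,600),interpolation=cv2.INTER_CUBIC))"
```

```text
turn 0.804 p [ 0.4558 -0.2604  0.0627] F [ 0.  -0.   0.5] M [ 0.009 -0.037 -0.042] w 0.606 g 22.4 t 17.8
t 17.83 p [ 0.4558 -0.2604  0.0627] q [-0.68  0.28  1.79  0.    1.07  0.15] F [ 0.  -0.   0.5] M [ 0.01 -0.04 -0.04] w 0.606 g 22.4
shift [0.0001 0.0006 0.0252] yaw(y from +y) -2.408 x,y axes [[0.742, 0.67], [0.67, -0.742]]
z hist [(0.05, 4), (0.054, 0), (0.058, 0), (0.062, 0), (0.066, 0), (0.07, 14), (0.074, 27), (0.078, 24), (0.082, 20), (0.086, 15), (0.09, 27), (0.094, 31), (0.098, 39), (0.102, 70), (0.106, 201), (0.11, 25), (0.114, 21), (0.118, 19), (0.122, 18), (0.126, 13)]
```

View pics/s6.png

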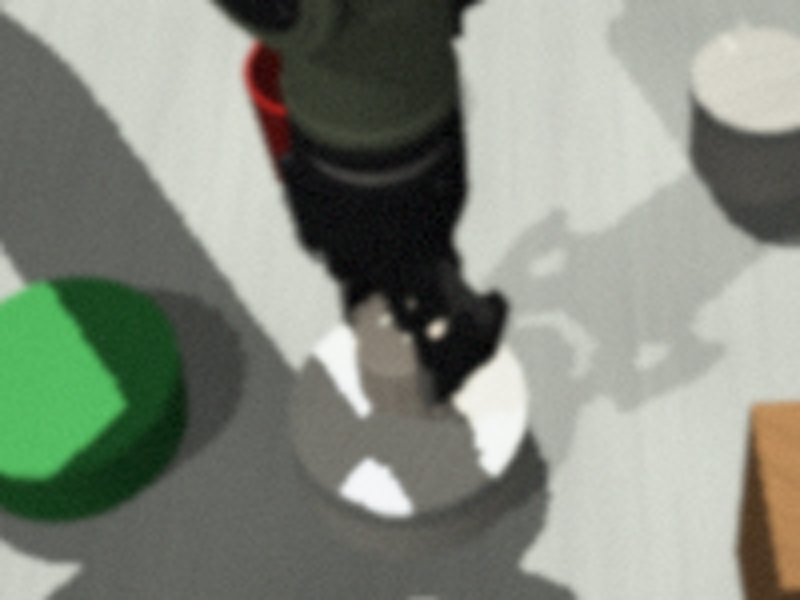

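The crop shows the cap (385,370) held upright over the aluminium lid, about 24 mm above it. I lower it most of the way, then feel for contact.

Request:
{"op": "servo_tool", "data": {
  "rows": "0 0.0005 0.006 0; 0 0.0005 0.012 0; 0 0.0005 0.016 0; 0 0.0005 0.019 0; 0 0.0005 0.021 0; 0 0.0005 0.021 0; 0 0.0005 0.021 0"
}}

```text
time_s: 18.47
tool_pos: [0.4563, -0.261, 0.0418]
orientation: [0.933, 0.359, -0.0, -0.0]
wrist_force: [-0.9, -0.2, -1.1]
width: 0.607
grip_force: 22.4
```

Request:
{"op": "servo_tool", "data": {
  "rows": "0 0 0.0005 0; 0 0 0.001 0; 0 0 0.001 0"
}}

```text
time_s: 18.72
tool_pos: [0.4564, -0.2612, 0.041]
orientation: [0.933, 0.359, 0.0, 0.0]
wrist_force: [0.6, 0.2, -0.7]
width: 0.604
grip_force: 22.4
```

Request:
{"op": "servo_tool", "data": {
  "rows": "0 0 0.0005 0; 0 0 0.001 0; 0 0 0.001 0"
}}

```text
time_s: 18.97
tool_pos: [0.4562, -0.261, 0.0398]
orientation: [0.933, 0.359, -0.0, -0.0]
wrist_force: [-0.7, -0.0, -0.4]
width: 0.607
grip_force: 22.4
```

Request:
{"op": "servo_tool", "data": {
  "rows": "0 0 0.0005 0; 0 0 0.001 0; 0 0 0.001 0"
}}

```text
time_s: 19.22
tool_pos: [0.4562, -0.261, 0.0388]
orientation: [0.933, 0.359, -0.0, -0.0]
wrist_force: [-0.5, -0.1, -0.2]
width: 0.605
grip_force: 22.4
```

Request:
{"op": "servo_tool", "data": {
  "rows": "0 0 0.0005 0; 0 0 0.0005 0; 0 0 0.0005 0"
}}

```text
time_s: 19.47
tool_pos: [0.4563, -0.2611, 0.0383]
orientation: [0.933, 0.359, -0.0, -0.0]
wrist_force: [-0.0, 0.2, -0.8]
width: 0.605
grip_force: 22.4
```

Request:
{"op": "servo_tool", "data": {
  "rows": "0 0 0.0005 0; 0 0 0.0005 0; 0 0 0.0005 0"
}}

```text
time_s: 19.72
tool_pos: [0.4563, -0.2611, 0.0379]
orientation: [0.933, 0.359, -0.0, -0.0]
wrist_force: [0.6, 0.2, -0.4]
width: 0.607
grip_force: 22.4
```

Request:
{"op": "servo_tool", "data": {
  "rows": "0 0 0.0005 0; 0 0 0.0005 0; 0 0 0.0005 0"
}}

```text
time_s: 19.97
tool_pos: [0.4564, -0.2611, 0.0374]
orientation: [0.933, 0.359, 0.0, 0.0]
wrist_force: [-0.4, -0.6, -0.6]
width: 0.605
grip_force: 22.5
```

Request:
{"op": "servo_tool", "data": {
  "rows": "0 0 0.0005 0; 0 0 0.0005 0; 0 0 0.0005 0"
}}

```text
time_s: 20.22
tool_pos: [0.4564, -0.2612, 0.0373]
orientation: [0.933, 0.359, -0.0, 0.0]
wrist_force: [-1.0, 1.0, 4.1]
width: 0.605
grip_force: 23.8
```

Request:
{"op": "servo_tool", "data": {
  "rows": "0 0 0.0005 0; 0 0 0.0005 0; 0 0 0.0005 0"
}}

```text
time_s: 20.47
tool_pos: [0.4564, -0.2612, 0.0373]
orientation: [0.933, 0.359, -0.0, 0.0]
wrist_force: [-3.1, 0.2, 7.0]
width: 0.604
grip_force: 24.8
```

```bash
python3 t.py; python3 -c "
from h import *
for n in('side','top'):
  p=cloud(n)
  k=near(p,np.array([.456,-.261]),.022,.06,.12);k=k[(k[:,2]>.07)&(k[:,2]<.1)]
  print(n,'z hist',[(round(float(a),3),int(((k[:,2]>a)&(k[:,2]<=a+.002)).sum())) for a in np.arange(.07,.1,.002)])"
```

```text
turn 0.804 p [ 0.4564 -0.2612  0.0373] F [-3.1  0.2  7. ] M [ 0.353  0.496 -0.016] w 0.604 g 24.8 t 20.5
side z hist [(0.07, 4), (0.072, 8), (0.074, 3), (0.076, 13), (0.078, 11), (0.08, 72), (0.082, 91), (0.084, 19), (0.086, 0), (0.088, 0), (0.09, 0), (0.092, 0), (0.094, 0), (0.096, 0), (0.098, 0)]
top z hist [(0.07, 0), (0.072, 0), (0.074, 0), (0.076, 0), (0.078, 0), (0.08, 0), (0.082, 0), (0.084, 0), (0.086, 0), (0.088, 0), (0.09, 0), (0.092, 0), (0.094, 0), (0.096, 0), (0.098, 0)]
```

It is down on the lid. I ease off the load, then open in stages.

Request:
{"op": "servo_tool", "data": {
  "rows": "0 0 -0.0005 0; 0 0 -0.0006 0; 0 0 -0.0006 0"
}}

```text
time_s: 20.82
tool_pos: [0.4564, -0.2612, 0.0373]
orientation: [0.933, 0.359, 0.0, 0.0]
wrist_force: [-1.6, 1.3, 5.8]
width: 0.608
grip_force: 24.0
```

Request:
{"op": "servo_tool", "data": {
  "rows": "0 0 0 0; 0 0 0 0; 0 0 0 0",
  "claw": 0.67
}}

```text
time_s: 21.07
tool_pos: [0.4561, -0.2609, 0.0364]
orientation: [0.933, 0.359, -0.0, -0.0]
wrist_force: [-0.6, -0.1, -0.2]
width: 0.671
grip_force: 6.2
```

Request:
{"op": "servo_tool", "data": {
  "rows": "0 0 0 0; 0 0 0 0; 0 0 0 0",
  "claw": 0.76
}}

```text
time_s: 21.32
tool_pos: [0.4564, -0.2611, 0.0369]
orientation: [0.933, 0.359, 0.0, 0.0]
wrist_force: [0.3, -0.0, -0.6]
width: 0.758
grip_force: 0.0
```

Request:
{"op": "servo_tool", "data": {
  "rows": "0 0 0 0; 0 0 0 0; 0 0 0 0; 0 0 0 0",
  "claw": 1
}}

```text
time_s: 21.65
tool_pos: [0.4564, -0.2611, 0.037]
orientation: [0.933, 0.359, 0.0, 0.0]
wrist_force: [0.6, 1.4, 0.2]
width: 1.001
grip_force: 0.0
```

Request:
{"op": "servo_tool", "data": {
  "rows": "0 0 -0.006 0; 0 0 -0.015 0; 0 0 -0.03 0; 0 0 -0.05 0; 0 0 -0.08 0; 0 0 -0.11 0; 0 0 -0.14 0; 0 0 -0.14 0"
}}

```text
time_s: 22.32
tool_pos: [0.4605, -0.2644, 0.1856]
orientation: [0.933, 0.359, 0.004, 0.007]
wrist_force: [0.5, -1.0, 0.0]
width: 1.001
grip_force: 0.0
```

Request:
{"op": "servo_tool", "data": {
  "rows": "0.03 0 0 0; 0.07 0 0 0; 0.1 0 0 0; 0.13 0 0 0; 0.13 0 0 0; 0.13 0 0 0"
}}

```text
time_s: 22.82
tool_pos: [0.5536, -0.1729, 0.1774]
orientation: [0.933, 0.36, 0.0, 0.0]
wrist_force: [-0.6, 0.3, -1.2]
width: 0.998
grip_force: 0.0
```

```bash
python3 t.py; python3 -c "
from h import *
for n in('side','top'):
  im,d=env.get_image(n);p=cloud(n,d)
  k=near(p,np.array([.456,-.261]),.04,.079,.09);print(n,len(k),np.median(k[:,2]),cv2.minEnclosingCircle(k[:,:2].astype(np.float32)*1000))
  t=near(p,np.array([.456,-.261]),.075,.04,.05);print(cv2.minEnclosingCircle(t[:,:2].astype(np.float32)*1000))
cv2.imwrite('pics/t7.png',im[:,:,::-1])"
```

```text
turn 0.807 p [ 0.5536 -0.1729  0.1774] F [-0.6  0.3 -1.2] M [0.028 0.013 0.027] w 0.998 g 0.0 t 22.8
side 383 0.08225860540597696 ((456.7391052246094, -261.0151062011719), 32.06697463989258)
((455.91998291015625, -260.15911865234375), 61.34979248046875)
top 0 nan ((0.0, 0.0), 0.0)
((457.10296630859375, -269.80645751953125), 59.04899597167969)
  return _methods._mean(a, axis=axis, dtype=dtype,
  ret = ret.dtype.type(ret / rcount)
```

View pics/t7.png

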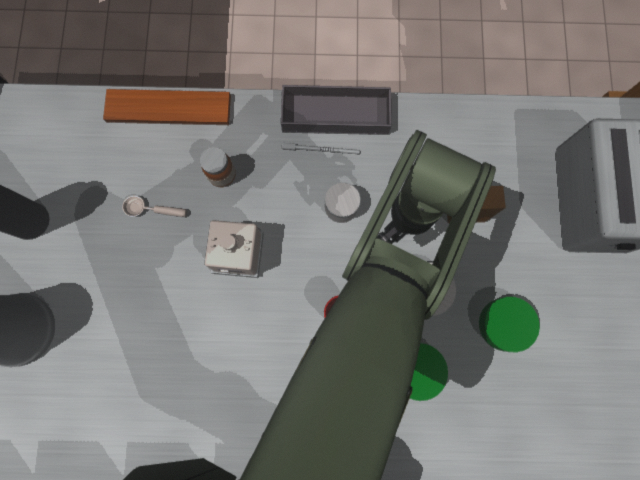

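In the top view the tub's neck (232,242) is bare and the bystanders are where they were. The arm hides the tin there. Side depth puts the cap flat at (0.457, -0.261), within 1 mm of the lid's centre, with its top at 0.082. The arm is clear of everything.

```bash
python3 -c "
from cell import env
print(env.sign_off())"
```

```text
the job is handed in; nothing more can be done
None
```

The cap was turned to its stop, lifted off the tub, set upright within about 1 mm of the middle of the aluminium wide tin's lid and released, and the job was handed in at about 23 s; the verdict itself was not returned, and on an early misaligned approach the fingertips touched the top of the tabs or cap with under 4 N.

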